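# Close the gear housing cover and find the socket for its nut

### The job

Swing the cover of the green gear housing down shut, then find out by trying which of the three sockets from the tray fits the brass hex nut on the cover. Stand any socket that does not fit back upright in the tray; leave the one that fits pushed all the way down over the nut, and finish while still gripping it there: do not let go of it.

Things in the scene. Friction and masses are not known exactly. Their poses are not given: they have to be found in the camera images.
- housing: green gear housing, fixed to the bench, open-topped box 125 (x) x 120 (y) x 55 mm tall with four small screw feet on its y sides (148 mm over them) and a brass fitting at +y reaching 86 mm from the middle. Origin: centre of its underside; x points from its open front to the hinge side at the back, z up. Its place and yaw vary
- cover (a joint): angle of the housing's grey hinged cover in rad: 0 = shut, flat on the housing; positive = front edge raised. It starts open (0.5 to 0.9); its stiff hinge holds it where it is left; a few newtons at the front edge move it
- cover_hinge (a point): point in the middle of the hinge line, 64.5 mm behind and 55.5 mm above the housing's origin. Axes turn with the cover: -x runs along the cover to its front edge, y is the hinge axis, z is the outward normal of the cover. The cover is 120 mm wide, its underside at z = 0 and its outer face at z = 8 mm of this frame
- cover_lip (a point): middle of the cover's front edge (yellow strip), on the outer face, 135 mm from the hinge; same axes as cover_hinge. With the cover shut it stands 63.5 mm above the bench and 8 mm in front of the housing's wall
- nut (a point): centre of the nut at the top of its 36 mm washer, 10.5 mm above the cover's underside (66 mm above the bench when shut); axes as cover_hinge. Brass hex nut, fixed in the cover, 22 mm across flats, 14 mm high, chamfered, with a 2 mm stud end on top; two flats face the cover's -x and +x. The right socket goes down until its origin is here; one too small stops about 13 mm higher
- tray: blue shallow tray, fixed to the bench, 85 (x) x 240 (y) mm, rim 10 mm high, 4 mm walls, flat floor 4 mm above the bench. Origin: centre of its underside, z up. The three sockets stand in a row along its y, one near the middle and one near each end, about 75 mm apart
- socket_a: steel socket standing opening-down: cylinder 35 mm in diameter, 55 mm tall, about 0.16 kg. Origin: centre of its lower rim, z up. Six-sided opening 22 mm deep below; one flat of it faces the socket's +x, to which a yellow stripe on the top points. The three look the same outside; one fits the nut (1 mm play a side, 8 degrees of yaw), two are too small; only trying tells which
- socket_b: steel socket standing opening-down: cylinder 35 mm in diameter, 55 mm tall, about 0.16 kg. Origin: centre of its lower rim, z up. Six-sided opening 22 mm deep below; one flat of it faces the socket's +x, to which a yellow stripe on the top points. The three look the same outside; one fits the nut (1 mm play a side, 8 degrees of yaw), two are too small; only trying tells which
- socket_c: steel socket standing opening-down: cylinder 35 mm in diameter, 55 mm tall, about 0.16 kg. Origin: centre of its lower rim, z up. Six-sided opening 22 mm deep below; one flat of it faces the socket's +x, to which a yellow stripe on the top points. The three look the same outside; one fits the nut (1 mm play a side, 8 degrees of yaw), two are too small; only trying tells which
There are look-alikes about, which are no part of the job. What is shaped like the socket_b but orange or purple is not meant.

How it is judged:
By the outcome, as a careful person would: the job done as asked, in the order asked, and still so for the second after the job is handed in, while the arm keeps its last pose, push and grip.
It also fails if it takes over 72 s, if anything falls off the work surface, if the arm or the gripper's body presses on something with over 40 N, if the wrist force passes 120 N, or if a joint passes its speed limit or range.

### The arm

A 7-joint arm with a two-finger parallel gripper is mounted at the origin on a cart in front of the work surface, level with it; the furniture and walls round the work are solid. World frame = base frame: x ahead of the robot, y to its left, z up, the work surface at z = 0. Lengths are in m, angles in degrees, forces in N, time in s.
With the tool pointing down it reaches from about 0.425 to 0.875 m from the base axis. Payload 4.7 kg.
Tool frame: the origin (TCP) lies midway between the tips of the shut fingers; the grasp point (between the pads) lies 19 mm behind it; z points along the fingers, y is the line along which they close (so a half turn about z gives the same grasp; the last joint's range is limited). The gripper opens to 87 mm and grips with 3 to 60 N. Pads are 19 mm wide; open, the fingers measure 117 mm over their backs; the gripper's body (75 mm by 190 mm) begins 51 mm behind the grasp point.
Start: joints at [72.313, 18.392, -4.016, 83.108, 1.295, 78.541, -3.26], TCP at [0.206, -0.616, 0.223] pointing down, gripper open.
Joint ranges: [-163.93, 163.93], [-17.29, 119.83], [-79.2, 71.16], [3.27, 140.29], [-89.18, 269.18], [5.43, 117.66], [-154.24, 154.24]. Speed limits (degrees/s): [147.25, 147.25, 180, 180, 180, 180, 180].

### API

Orientations are given as [roll, pitch, yaw] about the fixed x, y, z axes, in that order (R = Rz(yaw) Ry(pitch) Rx(roll)).
In Python, from cell import env gives the robot as it stands. The module is installed in compiled form; this text tells all that it offers.
- The arm moves only by the tool step_arm, never from a script. Its argument "rows" is a list of rows, each an object with "angular": the turn, a rotation vector about the tool's x, y, z in units of pi rad (1.0 is pi rad), a list of three; "slide": the shift along the tool's x, y, z in units of 500 mm (1.0 is 500 mm), a list of three; "jaw": the opening, from 0 (shut) to 1 (fully open). A call has 1 to 10 rows; each row shifts and turns the commanded pose from where the row before left it, along the tool's axes as they then stand; what a row does not reach is not made up. A row lasts 1/8 s, in which the tool goes at most 62.5 mm and 10.7 degrees, less where a joint would pass 70% of its speed; a pose out of reach is approached as far as the arm can. A call with a number of a shift or a turn outside -1 to 1 is refused whole. A call with a gripper value outside its range is refused whole. The fingers move at their own pace and stop on an object; "newtons" is the grip in N (left out, the last holds). Time passes only in rows, so rows that do not move let the fingers close. It gives the time, the measured TCP pose, the force, the opening and the grip force at its end, in the units of the state.
- env.get_obs(): the state, without advancing time (a new reading comes with each control period).
- env.read_camera(name): name is "side" or "top" or "wrist"; returns the picture (480x640x3 uint8, red, green, blue); there is no depth.
- env.camera_info(name): a dict with "fx", "fy", "cx", "cy" (pixels), "R" (3x3) and "t" (3): a world point X has camera coordinates R X + t. Camera axes: x right, y down, z forward; pixel columns grow to the right and rows downward; lengths in m; the calibration is good to about 2 mm. The wrist camera is an equidistant fisheye: a pixel r from the principal point sees the ray r / f radians off the axis. A picture is of the moment at which its call begins: read the wrist's pose just before it. camera_info takes no time and is no camera call; for the wrist camera it gives the pose at the moment of the call.
- env.sign_off(): hands the job in; it is judged then, once.
The state is a dict: "time_s": time; "qpos": joint angles; "joint_velocities": joint speeds; "effort": joint torques, N m; "tool_pos": TCP position; "tool_rot": TCP orientation; "force": force on the tool from outside, world axes, zero at the start; "wrist_torque": the same for the moment, N m; "grip_width": finger opening in m; "grasp_force": force on a finger pad.
Only numpy, scipy, OpenCV 4.12 (cv2) and the standard library are available. Lean on these libraries where they do the work, as an engineer would, in place of code of your own. Each camera call takes 0.05 s, during which the arm holds its last target. There are 200 camera calls.

## Working session

There is one attempt and no reset: what is moved stays moved. The work goes in short steps, Python scripts to look and compute and a tool call to move; the robot and the scene stay as the last step left them, time stands still between calls to the robot, and variables do not carry over. Pictures are saved under pics/ and viewed, at most 10 in all, crops included, and the job is handed in when it is done.

Besides the shell and the picture viewer there is one more tool, called after "Call:" as name([rows], argument=value, ...), one row to a line, values as JSON. step_arm: Moves the arm, as the interface text tells. Shifts and turns lie within -1 to 1; 1 stands for 500 mm of shift or pi rad of turn. Its arguments: {"type":"object","properties":{"rows":{"type":"array"},"newtons":{"type":"number"}},"required":["rows"]}

```bash
mkdir -p pics
python3 - <<'E'
from cell import env
import cv2,numpy as np
np.set_printoptions(precision=4,suppress=True)
for n in ("side","top"):
    cv2.imwrite(f"pics/{n}0.png",env.read_camera(n)[:,:,::-1])
    i=env.camera_info(n);print(n,i)
o=env.get_obs();print(o)
E
```

```text
side {'fx': 596.906837134691, 'fy': 596.906837134691, 'cx': 314.1043322824382, 'cy': 228.64527020918885, 'R': array([[ 0.9986,  0.053 ,  0.0081],
       [ 0.0383, -0.6003, -0.7989],
       [-0.0375,  0.798 , -0.6015]]), 't': array([-0.5189,  0.0405,  1.3513])}
top {'fx': 519.9893308751733, 'fy': 519.9893308751733, 'cx': 323.7366146270998, 'cy': 237.90264100561586, 'R': array([[ 0.0017, -0.9999,  0.014 ],
       [-0.9944, -0.0032, -0.1054],
       [ 0.1054, -0.0137, -0.9943]]), 't': array([0.0038, 0.5076, 1.0727])}
{'time_s': 0.1, 'qpos': array([72.3126, 18.4343, -4.0154, 83.1678,  1.297 , 78.5416, -3.2591]), 'joint_velocities': array([ 0.0667, -0.0427,  0.0268, -0.1808,  0.0122, -0.0516, -0.0671]), 'effort': array([ -0.0002, -49.2572,  -0.4058, -31.3397,  -0.0642,   0.0395,
         0.0001]), 'tool_pos': array([ 0.206 , -0.616 ,  0.2216]), 'tool_rot': array([-179.9017,    0.0075,   18.4982]), 'force': array([-0.1792, -0.067 ,  0.2632]), 'wrist_torque': array([ 0.0368, -0.0095,  0.0102]), 'grasp_force': 0.0, 'grip_width': 0.08696135677300833}
```

View pics/side0.png

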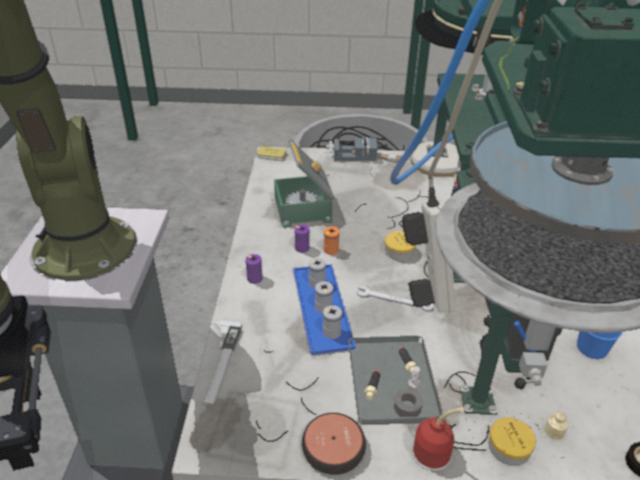

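View pics/top0.png

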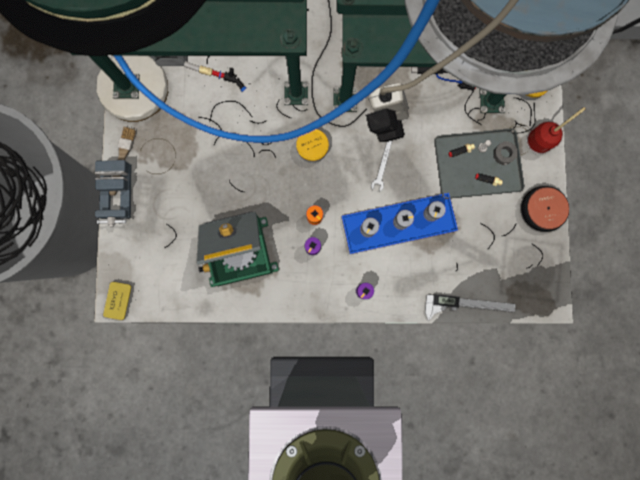

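Side/top pictures: the tray (top 400,222) holds three grey sockets at top px (371,227), (405,218), (437,209). Look-alikes are orange (315,214) and purple (313,246) and (365,291), all outside the tray and rejected. The green housing is at (237,250), with the yellow lip at about (228,256). The yellow box (117,300) and yellow tins are not relevant.

```bash
cat > h.py <<'E'
from cell import env
import cv2,numpy as np
from scipy.spatial.transform import Rotation as Ro
np.set_printoptions(precision=4,suppress=True)
def ray(n,p,i=None):
    i=i or env.camera_info(n);R,t=np.array(i['R']),np.array(i['t'])
    x=(p[0]-i['cx'])/i['fx'];y=(p[1]-i['cy'])/i['fy']
    if n=='wrist':
        r=np.hypot(x,y);s=np.sinc(r/np.pi);d=np.array([x*s,y*s,np.cos(r)])
    else: d=np.array([x,y,1.])
    return -R.T@t,R.T@d
def onz(n,p,z,i=None):
    c,d=ray(n,p,i);return c+d*(z-c[2])/d[2]
def tri(n1,p1,n2,p2):
    c1,d1=ray(n1,p1);c2,d2=ray(n2,p2)
    s=np.linalg.lstsq(np.c_[d1,-d2],c2-c1,rcond=None)[0]
    a,b=c1+d1*s[0],c2+d2*s[1];return (a+b)/2,np.linalg.norm(a-b)
def proj(n,X,i=None):
    i=i or env.camera_info(n);c=np.array(i['R'])@X+np.array(i['t'])
    if n=='wrist':
        r=np.hypot(c[0],c[1]);th=np.arctan2(r,c[2]);k=th/max(r,1e-9);return np.array([i['cx']+i['fx']*c[0]*k,i['cy']+i['fy']*c[1]*k])
    return np.array([i['cx']+i['fx']*c[0]/c[2],i['cy']+i['fy']*c[1]/c[2]])
def mask(im,lo,hi):
    return cv2.inRange(cv2.cvtColor(im,cv2.COLOR_RGB2HSV),np.array(lo),np.array(hi))
def big(m,roi=None):
    if roi: 
        k=np.zeros_like(m);k[roi[1]:roi[3],roi[0]:roi[2]]=255;m=m&k
    return max(cv2.findContours(m,0,2)[0],key=cv2.contourArea)
E
python3 - <<'E'
from h import *
t=cv2.imread("pics/top0.png")[:,:,::-1].copy();s=cv2.imread("pics/side0.png")[:,:,::-1].copy()
c=big(mask(t,(108,120,60),(125,255,255)),(320,170,480,270))
q=np.array([onz('top',p[0],.008)[:2] for p in c],np.float32)
r=cv2.minAreaRect(q);print('tray',r,cv2.boxPoints(r))
g=big(mask(t,(60,80,30),(90,255,200)),(180,190,300,300))
q=np.array([onz('top',p[0],.055)[:2] for p in g],np.float32);r=cv2.minAreaRect(q);print('green',r)
a=cv2.resize(t[190:300,180:290],(400,400),interpolation=cv2.INTER_CUBIC)
b=cv2.resize(t[180:270,340:460],(400,300),interpolation=cv2.INTER_CUBIC)
d=cv2.resize(s[130:230,260:360],(400,400),interpolation=cv2.INTER_CUBIC)
o=np.zeros((400,800,3),np.uint8);o[:,:400]=a;o[:,400:]=d
o=np.zeros((600,800,3),np.uint8)
o[:300,:400]=cv2.resize(a,(300,300)).repeat(1,0) if 0 else cv2.copyMakeBorder(cv2.resize(a,(300,300)),0,0,0,100,0)
o[:300,400:700]=cv2.resize(d,(300,300));o[300:,:400]=b
o[300:,400:]=cv2.resize(s[250:340,280:400],(400,300),interpolation=cv2.INTER_CUBIC)
cv2.imwrite("pics/crop.png",o[:,:,::-1])
for n,im,roi in (('top',t,(180,190,300,300)),('side',s,(260,130,360,230))):
    m=mask(im,(18,120,90),(32,255,255));k,_,st,ce=cv2.connectedComponentsWithStats(m)
    print(n,[(st[i],ce[i]) for i in range(1,k) if st[i][4]>8 and roi[0]<ce[i][0]<roi[2] and roi[1]<ce[i][1]<roi[3]])
E
```

```text
tray ((0.543556272983551, -0.15865498781204224), (0.08541334420442581, 0.23927436769008636), 12.322681427001953) [[ 0.4763 -0.0509]
 [ 0.5274 -0.2847]
 [ 0.6108 -0.2664]
 [ 0.5597 -0.0327]]
green ((0.4765857756137848, 0.1799110472202301), (0.11582522094249725, 0.13869398832321167), 13.551691055297852)
top [(array([219, 224,  14,  12, 108], dtype=int32), array([225.9537, 230.3148])), (array([204, 244,  48,  16, 224], dtype=int32), array([227.5357, 251.4911])), (array([203, 264,   7,   8,  41], dtype=int32), array([205.7561, 267.8049]))]
side [(array([293, 144,   8,  18,  33], dtype=int32), array([296.7273, 152.7273]))]
```

View pics/crop.png

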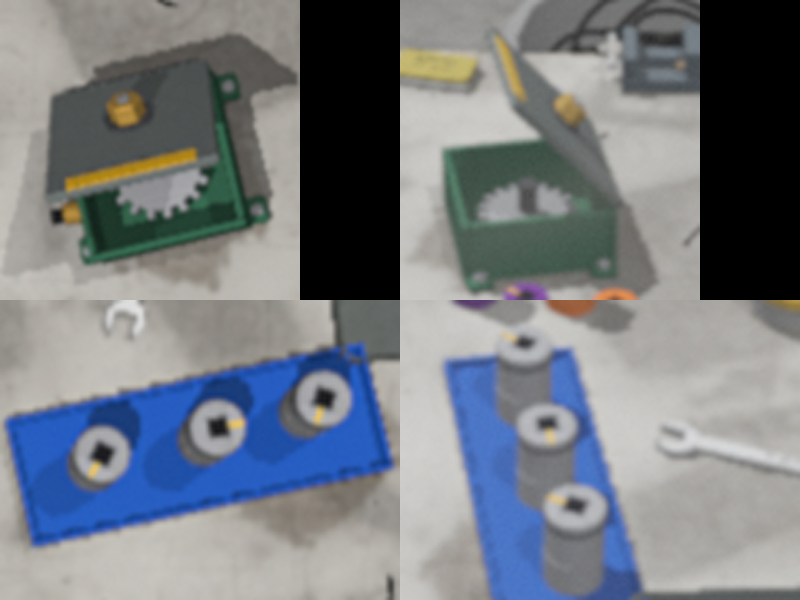

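The crop confirms three steel sockets in the blue tray, with stripes at crop px (95,468), (238,424) and (319,414). The cover is open, its yellow lip running from crop px (67,185) to (197,155) in top and from (492,38) to (520,97) in side.

Run:
```python
from h import *
k=110/300
L=tri('top',(180+67*k,190+185*k),'side',(260+(492-400)/3,130+38/3))
Rr=tri('top',(180+197*k,190+155*k),'side',(260+(520-400)/3,130+97/3))
print(L,Rr)
M=(L[0]+Rr[0])/2;v=L[0]-Rr[0];yaw=np.degrees(np.arctan2(-v[0],v[1]));print('mid',M,'len',np.linalg.norm(v),'yaw',yaw)
N=tri('top',(180+124*k,190+100*k),'side',(260+(565-400)/3,130+105/3));print('nut top',N)
y=np.radians(yaw);X=np.array([np.cos(y),np.sin(y)])
for a in(.5,.6,.7,.8,.9):
    lz=.0555+.135*np.sin(a)+.008*np.cos(a);hx=.135*np.cos(a)+.008*np.sin(a)
    print(a,lz,'hinge',M[:2]+X*hx,'org',M[:2]+X*(hx-.0645),'shutlip',M[:2]+X*(hx-.135))
for p in((211.2,286),(269.8,271.4)):print('rim corner',onz('top',p,.055))
for p in((370.3,226.5),(405.1,219),(436.6,209.7)):print('sock',onz('top',p,.059))
```

```text
(array([0.4532, 0.2263, 0.1588]), np.float64(0.005381644146877843)) (array([0.4779, 0.1397, 0.1564]), np.float64(0.002281072240674524))
mid [0.4656 0.183  0.1576] len 0.09004527334290893 yaw 15.896235700480476
nut top (array([0.5148, 0.196 , 0.1183]), np.float64(0.00878708701305473))
0.5 0.12724310820669038 hinge [0.5832 0.2165] org [0.5212 0.1989] shutlip [0.4533 0.1795]
0.6 0.13832941882760721 hinge [0.5771 0.2148] org [0.515  0.1971] shutlip [0.4472 0.1778]
0.7 0.1485881252753642 hinge [0.5698 0.2127] org [0.5078 0.195 ] shutlip [0.44   0.1757]
0.8 0.15791672594621292 hinge [0.5615 0.2104] org [0.4995 0.1927] shutlip [0.4317 0.1734]
0.9 0.16622201254587557 hinge [0.5523 0.2077] org [0.4903 0.1901] shutlip [0.4225 0.1707]
rim corner [0.4055 0.2341 0.055 ]
rim corner [0.4354 0.1155 0.055 ]
sock [ 0.5281 -0.0904  0.059 ]
sock [ 0.544  -0.1625  0.059 ]
sock [ 0.5636 -0.2281  0.059 ]
```

```bash
cat >> h.py <<'E'
def go(p,yaw=None,n=None):
    "print per-row slide/angular for straight move to p (tool down)"
    o=env.get_obs();P=np.array(o['tool_pos']);R=Ro.from_euler('xyz',o['tool_rot'],degrees=True)
    d=R.inv().apply(np.array(p)-P);print('tool delta/500mm',d/.5,'norm mm',1e3*np.linalg.norm(d))
    if yaw is not None:print('turn z total (do after slide)',-((yaw-o['tool_rot'][2]+180)%360-180)/180)
E
python3 - <<'E'
from h import *
o=env.get_obs();i=env.camera_info('wrist');R=np.array(i['R']);c=-R.T@i['t']
T=Ro.from_euler('xyz',o['tool_rot'],degrees=True)
print(i['fx'],i['cx'],i['cy'],'cam in tool',T.inv().apply(c-o['tool_pos']),'axis',T.inv().apply(R[2]),'right',T.inv().apply(R[0]))
go((.48,-.16,.28))
E
```

```text
371.64829954431775 318.4428099381785 234.48559268444302 cam in tool [ 0.0661 -0.0002 -0.1622] axis [-0.2449 -0.0017  0.9695] right [-0.0002  1.      0.0017]
tool delta/500mm [ 0.8091 -0.6912 -0.1158] norm mm 535.1769544504406
```

Call:
step_arm([
  {"angular": [0,0,0],"slide": [0.06,-0.05,-0.008],"jaw": 0.65},
  {"angular": [0,0,0],"slide": [0.06,-0.05,-0.008],"jaw": 0.65},
  {"angular": [0,0,0],"slide": [0.06,-0.05,-0.008],"jaw": 0.65},
  {"angular": [0,0,0],"slide": [0.06,-0.05,-0.008],"jaw": 0.65},
  {"angular": [0,0,0],"slide": [0.06,-0.05,-0.008],"jaw": 0.65},
  {"angular": [0,0,0],"slide": [0.06,-0.05,-0.008],"jaw": 0.65},
  {"angular": [0,0,0],"slide": [0.06,-0.05,-0.008],"jaw": 0.65},
])

```text
time_s: 0.98
tool_pos: [0.3502, -0.3825, 0.2503]
tool_rot: [-180.0, 0.0, 18.5]
force: [0.9, 0.1, 0.5]
grip_width: 0.0568
grasp_force: 0.0
```

Call:
step_arm([
  {"angular": [0,0,0],"slide": [0.06,-0.05,-0.008],"jaw": 0.65},
  {"angular": [0,0,0],"slide": [0.06,-0.05,-0.008],"jaw": 0.65},
  {"angular": [0,0,0],"slide": [0.06,-0.05,-0.008],"jaw": 0.65},
  {"angular": [0,0,0],"slide": [0.06,-0.05,-0.008],"jaw": 0.65},
  {"angular": [0,0,0],"slide": [0.06,-0.05,-0.008],"jaw": 0.65},
  {"angular": [0,0,0],"slide": [0.06,-0.05,-0.008],"jaw": 0.65},
  {"angular": [0,0,0],"slide": [0,0,0],"jaw": 0.65},
])

```text
time_s: 1.85
tool_pos: [0.4745, -0.1808, 0.2747]
tool_rot: [-180.0, -0.1, 18.9]
force: [-0.4, -0.5, -0.6]
grip_width: 0.0567
grasp_force: 0.0
```

Run:
```python
from h import *
o=env.get_obs();print(o['time_s'],o['tool_pos'],o['tool_rot'])
i=env.camera_info('wrist');im=env.read_camera('wrist');cv2.imwrite("pics/w1.png",im[:,:,::-1]);np.save('pics/w1.npy',i)
go((.47,.186,.25),14.5)
for p in((.5281,-.0904,.059),(.544,-.1625,.059),(.5636,-.2281,.059)):print(proj('wrist',np.array(p)))
```

```text
1.85 [ 0.4745 -0.1808  0.2747] [-179.9613   -0.0586   18.8768]
tool delta/500mm [ 0.2303 -0.7016  0.0486] norm mm 370.0296287822896
turn z total (do after slide) 0.023222381207063988
[249.9683 128.3179]
[322.3722 135.0067]
[389.6442 138.5718]
```

View pics/w1.png

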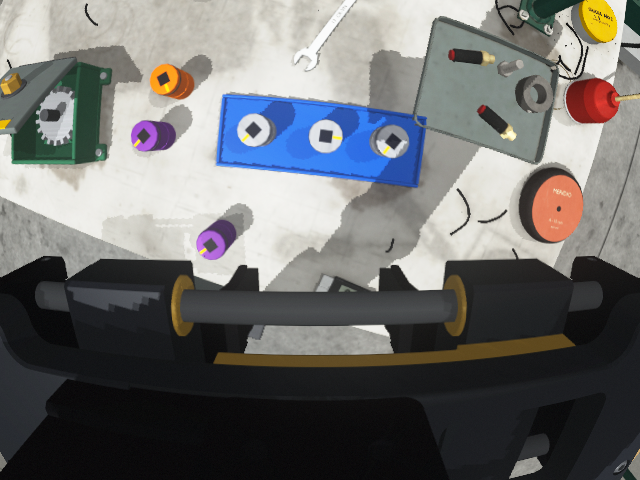

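Wrist view: the sockets' square holes are at (254,130), (326,136) and (392,140), with yellow stripes beside them. The open housing is at far left and the look-alikes at (171,82), (150,136) and (213,241).

Run:
```python
from h import *
i=np.load('pics/w1.npy',allow_pickle=True).item();im=cv2.imread('pics/w1.png')[:,:,::-1].copy()
hsv=cv2.cvtColor(im,cv2.COLOR_RGB2HSV)
for p in((254,130),(326,136),(392,140)):
    x0,y0=p[0]-20,p[1]-20;s=hsv[y0:y0+40,x0:x0+40]
    d=cv2.inRange(s,np.array((0,0,0)),np.array((179,255,75)));k,_,st,ce=cv2.connectedComponentsWithStats(d)
    j=min(range(1,k),key=lambda j:np.hypot(*(ce[j]-20)) if st[j][4]>15 else 99)
    y=cv2.inRange(s,np.array((15,90,120)),np.array((35,255,255)));m=cv2.moments(y,True)
    h=ce[j]+(x0,y0);q=np.array([m['m10'],m['m01']])/m['m00']+(x0,y0)
    H=onz('wrist',h,.059,i);Q=onz('wrist',q,.059,i);v=Q-H
    g=cv2.inRange(s,np.array((0,0,120)),np.array((179,60,255)));gc=big(g);(cx,cy),r=cv2.minEnclosingCircle(gc)
    print(h,q,st[j][4],m['m00'],'hole',H,'circ',onz('wrist',(cx+x0,cy+y0),.059,i),r,'stripe',np.degrees(np.arctan2(v[1],v[0])),np.linalg.norm(v))
g=big(mask(im,(108,120,60),(125,255,255)),(200,70,440,200))
r=cv2.minAreaRect(np.array([onz('wrist',a[0],.009,i)[:2] for a in g],np.float32));print('tray',r)
```

```text
Traceback (most recent call last):
ValueError: min() iterable argument is empty
```

Call:
step_arm([
  {"angular": [0,0,0.0025],"slide": [0.0235,-0.07,0.005],"jaw": 0},
  {"angular": [0,0,0.0025],"slide": [0.0235,-0.07,0.005],"jaw": 0},
  {"angular": [0,0,0.0025],"slide": [0.0235,-0.07,0.005],"jaw": 0},
  {"angular": [0,0,0.0025],"slide": [0.0235,-0.07,0.005],"jaw": 0},
  {"angular": [0,0,0.0025],"slide": [0.0235,-0.07,0.005],"jaw": 0},
  {"angular": [0,0,0.0025],"slide": [0.0235,-0.07,0.005],"jaw": 0},
  {"angular": [0,0,0.0025],"slide": [0.0235,-0.07,0.005],"jaw": 0},
  {"angular": [0,0,0.0025],"slide": [0.0235,-0.07,0.005],"jaw": 0},
  {"angular": [0,0,0.0025],"slide": [0.0235,-0.07,0.005],"jaw": 0},
  {"angular": [0,0,0],"slide": [0,0,0],"jaw": 0},
])

```text
time_s: 3.15
tool_pos: [0.4832, 0.1493, 0.2516]
tool_rot: [-179.9, 0.0, 14.7]
force: [0.6, 0.3, 0.2]
grip_width: 0.0004
grasp_force: 0.0
```

Run:
```python
from h import *
i=np.load('pics/w1.npy',allow_pickle=True).item();im=cv2.imread('pics/w1.png')[:,:,::-1].copy()
hsv=cv2.cvtColor(im,cv2.COLOR_RGB2HSV)
for p in((254,130),(326,136),(392,140)):
    x0,y0=p[0]-20,p[1]-20;s=hsv[y0:y0+40,x0:x0+40]
    y=cv2.inRange(s,np.array((15,90,100)),np.array((35,255,255)));m=cv2.moments(y,True)
    lo=cv2.inRange(s,np.array((0,0,0)),np.array((179,110,max(85,int(s[14:26,14:26,2].min()*1.5)))));k,_,st,ce=cv2.connectedComponentsWithStats(lo)
    js=[j for j in range(1,k) if st[j][4]>25]
    print(p,s[14:26,14:26,2].min(),[(ce[j],st[j][4]) for j in js])
    j=min(js,key=lambda j:np.hypot(*(ce[j]-20)));h=ce[j]+(x0,y0);q=np.array([m['m10'],m['m01']])/max(m['m00'],1)+(x0,y0)
    H=onz('wrist',h,.059,i);Q=onz('wrist',q,.059,i);v=Q-H
    print(h,q,m['m00'],'hole',H,'stripe',np.degrees(np.arctan2(v[1],v[0])),np.linalg.norm(v))
g=big(mask(im,(108,120,60),(125,255,255)),(200,70,440,200))
r=cv2.minAreaRect(np.array([onz('wrist',a[0],.009,i)[:2] for a in g],np.float32));print('tray',r)
o=env.get_obs();print(o['tool_pos']);j=env.camera_info('wrist');w=env.read_camera('wrist');np.save('pics/w2.npy',j);cv2.imwrite('pics/w2.png',w[:,:,::-1])
```

```text
(254, 130) 78 [(array([35.4603, 21.2222]), np.int32(63)), (array([19. , 19.5]), np.int32(128))]
[253.  129.5] [245.12 137.36] 25.0 hole [ 0.529  -0.0909  0.059 ] stripe 152.16875182938 0.011400572232344908
(326, 136) 74 [(array([19.391, 19.797]), np.int32(133))]
[325.391 135.797] [336.8214 137.5357] 28.0 hole [ 0.5456 -0.1627  0.059 ] stripe -79.53966965854595 0.011633662366964764
(392, 140) 51 [(array([20.8268, 20.6535]), np.int32(127))]
[392.8268 140.6535] [386.1111 149.3704] 27.0 hole [ 0.5644 -0.229   0.059 ] stripe 162.11473313526434 0.01145784649863851
tray ((0.5423657894134521, -0.15905702114105225), (0.08483170717954636, 0.23954688012599945), 12.44713306427002)
[0.4832 0.1493 0.2516]
```

View pics/w2.png

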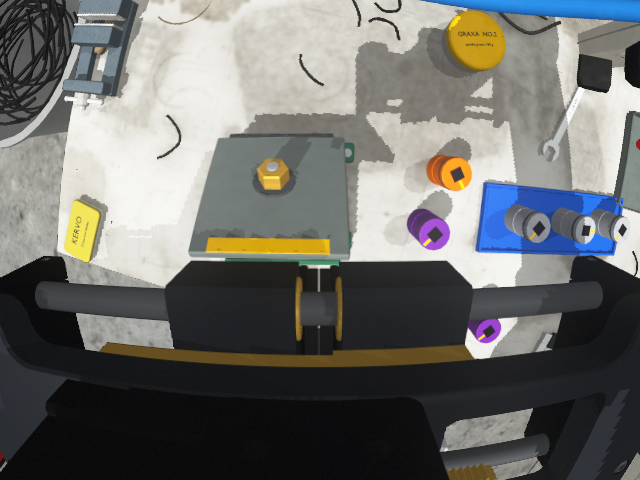

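The wrist view shows the cover with front corners (189,256) and (351,258), back corners (219,137) and (334,137), and the nut at (272,172). The cover is still open.

Run:
```python
from h import *
i=np.load('pics/w2.npy',allow_pickle=True).item()
B=[onz('wrist',p,.061,i) for p in((219,136),(334,136.5))];v=B[0]-B[1]
yaw=np.arctan2(-v[0],v[1]);print(B,np.linalg.norm(v),np.degrees(yaw))
X=np.array([np.cos(yaw),np.sin(yaw),0]);H=(B[0]+B[1])/2;H[2]=.0555
c,d=ray('wrist',(270,257),i)
for a in(.6,.7,.8,.9,1):
  Hh=H-X*.008*np.sin(a)
  Lp=Hh-X*(.135*np.cos(a)-.008*np.sin(a))+np.array([0,0,.135*np.sin(a)+.008*np.cos(a)])
  print(a,Lp,proj('wrist',Lp,i),Hh, Hh-X*.0645)
```

```text
[array([0.5306, 0.2615, 0.061 ]), array([0.5559, 0.1542, 0.061 ])] 0.11021631957767984 13.245139912592249
0.6 [0.4348 0.1824 0.1383] [263.9679 276.7187] [0.5389 0.2068 0.0555] [0.4761 0.1921 0.0555]
0.7 [0.4428 0.1842 0.1486] [261.8497 271.4792] [0.5382 0.2067 0.0555] [0.4755 0.1919 0.0555]
0.8 [0.4517 0.1863 0.1579] [259.7128 264.0216] [0.5377 0.2066 0.0555] [0.4749 0.1918 0.0555]
0.9 [0.4616 0.1887 0.1662] [257.6075 254.1845] [0.5372 0.2064 0.0555] [0.4744 0.1917 0.0555]
1 [0.4723 0.1912 0.1734] [255.6005 241.8638] [0.5367 0.2063 0.0555] [0.4739 0.1916 0.0555]
```

Call:
step_arm([
  {"angular": [0,0,0],"slide": [0,-0.03,0.04],"jaw": 0},
  {"angular": [0,0,0],"slide": [0,-0.03,0.05],"jaw": 0},
  {"angular": [0,0,0],"slide": [0.002,-0.022,0.05],"jaw": 0},
  {"angular": [0,0,0],"slide": [-0.01,0,0.03],"jaw": 0},
  {"angular": [0,0,0],"slide": [-0.012,0,0.025],"jaw": 0},
  {"angular": [0,0,0],"slide": [-0.012,0,0.025],"jaw": 0},
  {"angular": [0,0,0],"slide": [-0.012,0,0.02],"jaw": 0},
  {"angular": [0,0,0],"slide": [0,0,0],"jaw": 0},
])

```text
time_s: 4.2
tool_pos: [0.4518, 0.1805, 0.1314]
tool_rot: [179.9, 0.0, 14.4]
force: [0.6, -0.8, 0.3]
grip_width: 0.0003
grasp_force: 0.0
```

Call:
step_arm([
  {"angular": [0,0,0],"slide": [-0.013,0,0.02],"jaw": 0},
  {"angular": [0,0,0],"slide": [-0.013,0,0.02],"jaw": 0},
  {"angular": [0,0,0],"slide": [-0.008,0,0.022],"jaw": 0},
  {"angular": [0,0,0],"slide": [-0.008,0,0.022],"jaw": 0},
  {"angular": [0,0,0],"slide": [0,0,0],"jaw": 0},
])

```text
time_s: 4.82
tool_pos: [0.4304, 0.1762, 0.0887]
tool_rot: [-180.0, 0.2, 14.5]
force: [-0.1, -0.2, -0.7]
grip_width: 0.0003
grasp_force: 0.0
```

Call:
step_arm([
  {"angular": [0,0,0],"slide": [-0.004,0,0.02],"jaw": 0},
  {"angular": [0,0,0],"slide": [-0.003,0,0.018],"jaw": 0},
  {"angular": [0,0,0],"slide": [0,0,0.008],"jaw": 0},
  {"angular": [0,0,0],"slide": [0,0,0],"jaw": 0},
])

```text
time_s: 5.32
tool_pos: [0.428, 0.1755, 0.0665]
tool_rot: [-180.0, 0.1, 14.5]
force: [0.6, -0.6, -0.4]
grip_width: 0.0003
grasp_force: 0.0
```

Run:
```python
from h import *
o=env.get_obs();print(o['time_s'],o['tool_pos'],o['force'])
j=env.camera_info('wrist');w=env.read_camera('wrist');np.save('pics/w3.npy',j);cv2.imwrite('pics/w3.png',w[:,:,::-1])
s=env.read_camera('side')
a=np.zeros((480,800,3),np.uint8);a[:240,:320]=cv2.resize(w,(320,240));a[:480,320:]=cv2.resize(s[110:250,230:370],(480,480))
cv2.imwrite('pics/c3.png',a[:,:,::-1])
```

```text
5.325 [0.428  0.1755 0.0665] [ 0.5556 -0.5753 -0.3759]
```

View pics/c3.png

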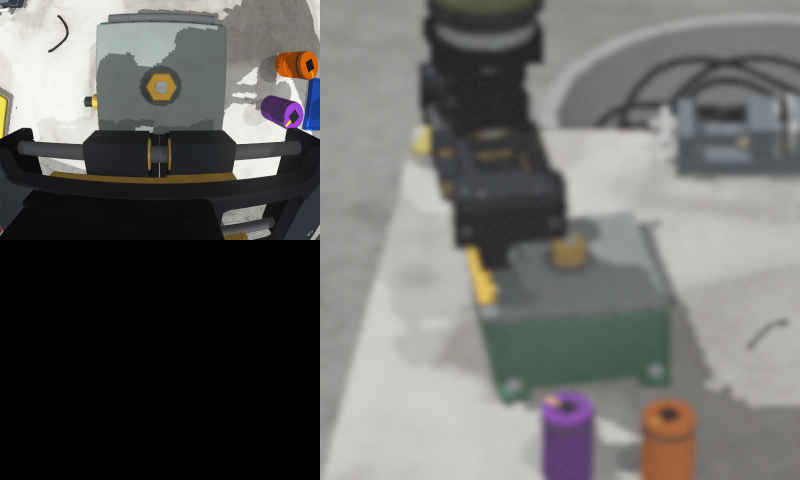

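The cover is almost shut. I'll press until the force rises.

Call:
step_arm([
  {"angular": [0,0,0],"slide": [0,0,0.006],"jaw": 0},
  {"angular": [0,0,0],"slide": [0,0,0.002],"jaw": 0},
  {"angular": [0,0,0],"slide": [0,0,0],"jaw": 0},
])

```text
time_s: 5.8
tool_pos: [0.4287, 0.1756, 0.0639]
tool_rot: [180.0, -0.0, 14.4]
force: [-2.3, -0.6, 7.8]
grip_width: 0.0005
grasp_force: 4.1
```

Call:
step_arm([
  {"angular": [0,0,0],"slide": [0,0,0.004],"jaw": 0},
  {"angular": [0,0,0],"slide": [0,0,0],"jaw": 0},
  {"angular": [0,0,0],"slide": [0,0,0],"jaw": 0},
])

```text
time_s: 6.18
tool_pos: [0.4288, 0.1756, 0.0636]
tool_rot: [179.9, 0.0, 14.4]
force: [-8.8, -2.5, 26.3]
grip_width: 0.0006
grasp_force: 12.9
```

Call:
step_arm([
  {"angular": [0,0,0],"slide": [0,0,-0.04],"jaw": 0.3},
  {"angular": [0,0,0],"slide": [0,0,-0.09],"jaw": 0.65},
  {"angular": [0,0,0],"slide": [0,0,-0.09],"jaw": 0.65},
  {"angular": [0,0,0],"slide": [0,0,-0.05],"jaw": 0.65},
  {"angular": [0,0,0],"slide": [0,0,0],"jaw": 0.65},
])

```text
time_s: 6.8
tool_pos: [0.4299, 0.176, 0.1979]
tool_rot: [179.9, -0.2, 14.4]
force: [-0.1, -0.2, -0.9]
grip_width: 0.0426
grasp_force: 0.0
```

Run:
```python
from h import *
o=env.get_obs();print(o['time_s'],o['tool_pos'],o['tool_rot'],o['force'])
j=env.camera_info('wrist');w=env.read_camera('wrist');np.save('pics/w4.npy',j);cv2.imwrite('pics/w4.png',w[:,:,::-1])
cv2.imwrite('pics/w4c.png',cv2.resize(w[60:280,150:470],(800,550),interpolation=cv2.INTER_CUBIC)[:,:,::-1])
```

```text
6.8 [0.4299 0.176  0.1979] [179.9313  -0.2466  14.4291] [-0.1449 -0.1603 -0.892 ]
```

View pics/w4c.png

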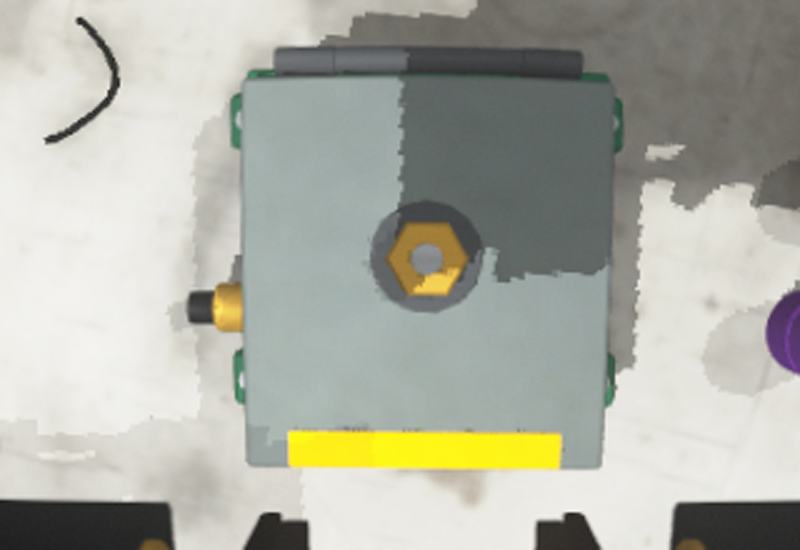

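The cover is shut. The nut is at crop (428,259), the washer centre at (427,256), and the front edge runs from (247,467) to (602,467).

Run:
```python
from h import *
i=np.load('pics/w4.npy',allow_pickle=True).item();im=cv2.imread('pics/w4.png')[:,:,::-1].copy()
f=lambda x,y:(150+(x+.5)*.4-.5,60+(y+.5)*.4-.5)
A,B=onz('wrist',f(247,467),.0635,i),onz('wrist',f(602,467),.0635,i)
C,D=onz('wrist',f(245,78),.0635,i),onz('wrist',f(612,78),.0635,i)
yw=lambda a,b:np.degrees(np.arctan2(-(a-b)[0],(a-b)[1]))
print(A,B,np.linalg.norm(A-B),yw(A,B),C,D,yw(C,D))
y=mask(im,(22,150,170),(35,255,255));c=big(y,(250,220,400,260));r=cv2.minAreaRect(np.array([onz('wrist',a[0],.0635,i)[:2] for a in c],np.float32));print('strip',r)
m=mask(im,(12,110,70),(32,255,255));c=big(m,(290,140,350,190));h=cv2.convexHull(c)
q=np.array([onz('wrist',a[0],.079,i)[:2] for a in h],np.float32);mo=cv2.moments(q);print('nut hull',mo['m10']/mo['m00'],mo['m01']/mo['m00'],cv2.minEnclosingCircle(q))
print('stud',onz('wrist',f(427,258),.082,i),'washer',onz('wrist',f(427,256),.066,i))
ap=cv2.approxPolyDP(h,2,True)[:,0];print(np.array([onz('wrist',a,.079,i)[:2] for a in ap]))
```

```text
[0.3969 0.2288 0.0635] [0.4267 0.1132 0.0635] 0.11931981335147504 14.420620086927293 [0.5217 0.2584 0.0635] [0.5511 0.1451 0.0635] 14.519895679536132
strip ((0.418095201253891, 0.17260698974132538), (0.012023531831800938, 0.0893629938364029), 14.419088363647461)
nut hull 0.4795161111013108 0.18782926429094904 ((0.4796849191188812, 0.18776462972164154), 0.012330287136137486)
stud [0.4797 0.1878 0.082 ] washer [0.4796 0.1877 0.066 ]
[[0.4914 0.1842]
 [0.4832 0.1766]
 [0.4706 0.1796]
 [0.4678 0.1906]
 [0.4751 0.1987]
 [0.4882 0.1965]]
```

Call:
step_arm([
  {"angular": [0,0,0],"slide": [-0.007,0.063,0.006],"jaw": 0.65},
  {"angular": [0,0,0],"slide": [-0.007,0.063,0.006],"jaw": 0.65},
  {"angular": [0,0,0],"slide": [-0.007,0.063,0.006],"jaw": 0.65},
  {"angular": [0,0,0],"slide": [-0.007,0.063,0.006],"jaw": 0.65},
  {"angular": [0,0,0],"slide": [-0.007,0.063,0.006],"jaw": 0.65},
  {"angular": [0,0,0],"slide": [-0.007,0.063,0.006],"jaw": 0.65},
  {"angular": [0,0,0],"slide": [-0.007,0.063,0.006],"jaw": 0.65},
  {"angular": [0,0,0],"slide": [-0.007,0.063,0.006],"jaw": 0.65},
  {"angular": [0,0,0],"slide": [-0.007,0.063,0.006],"jaw": 0.65},
  {"angular": [0,0,0],"slide": [0,0,0],"jaw": 0.65},
])

```text
time_s: 8.1
tool_pos: [0.4673, -0.1091, 0.1668]
tool_rot: [-179.9, 0.2, 14.2]
force: [-0.4, 0.4, -0.6]
grip_width: 0.0567
grasp_force: 0.0
```

```bash
cat >> h.py <<'E'
def socks(im,i,guess):
    hsv=cv2.cvtColor(im,cv2.COLOR_RGB2HSV)
    for G in guess:
        p=proj('wrist',np.array([*G,.059]),i).round().astype(int)
        r=28;x0,y0=p-r
        if not(0<=x0<640-2*r and 0<=y0<480-2*r):print('out',p);continue
        s=hsv[y0:y0+2*r,x0:x0+2*r]
        y=cv2.inRange(s,np.array((15,90,100)),np.array((35,255,255)));k,_,st,ce=cv2.connectedComponentsWithStats(y)
        if k<2: print('no stripe',p);continue
        q=ce[1+np.argmax(st[1:,4])];ya=st[1:,4].max()
        v0=s[r-8:r+8,r-8:r+8,2].min()
        lo=cv2.inRange(s,np.array((0,0,0)),np.array((179,110,max(85,int(v0*1.5)))));k,_,st,ce=cv2.connectedComponentsWithStats(lo)
        js=[j for j in range(1,k) if st[j][4]>40];j=min(js,key=lambda j:np.hypot(*(ce[j]-r)))
        H=onz('wrist',ce[j]+p-r,.059,i);Q=onz('wrist',q+p-r,.059,i);v=Q-H
        print(p,'area',st[j][4],ya,'pos',H[:2],'stripe',np.degrees(np.arctan2(v[1],v[0])),np.linalg.norm(v))
E
python3 - <<'E'
from h import *
o=env.get_obs();print(o['time_s'],o['tool_pos'],o['tool_rot'])
j=env.camera_info('wrist');w=env.read_camera('wrist');np.save('pics/w5.npy',j);cv2.imwrite('pics/w5.png',w[:,:,::-1])
socks(w,j,[(.529,-.0909),(.5456,-.1627),(.5644,-.229)])
go((.529,-.0909,.025),12)
E
```

```text
8.1 [ 0.4673 -0.1091  0.1668] [-179.8884    0.1876   14.1915]
[316 144] area 288 57 pos [ 0.5292 -0.0902] stripe 153.21016286359492 0.011403873677852106
[416 148] area 260 50 pos [ 0.546  -0.1624] stripe -79.39268539001198 0.011101182876370852
[499 151] area 214 46 pos [ 0.5644 -0.2286] stripe 161.14053054003705 0.011184552101648001
tool delta/500mm [ 0.128  -0.0005  0.2839] norm mm 155.72547443246916
turn z total (do after slide) 0.012939940980045132
```

Call:
step_arm([
  {"angular": [0,0,0],"slide": [0.065,-0.001,0],"jaw": 0.65},
  {"angular": [0,0,0],"slide": [0.064,0,0.02],"jaw": 0.65},
  {"angular": [0,0,0],"slide": [0,0,0.08],"jaw": 0.65},
  {"angular": [0,0,0],"slide": [0,0,0.08],"jaw": 0.65},
  {"angular": [0,0,0],"slide": [0,0,0.07],"jaw": 0.65},
  {"angular": [0,0,0],"slide": [0,0,0.034],"jaw": 0.65},
  {"angular": [0,0,0],"slide": [0,0,0],"jaw": 0.65},
])

```text
time_s: 9.02
tool_pos: [0.5301, -0.0892, 0.026]
tool_rot: [-179.9, 0.1, 14.5]
force: [-1.0, 0.9, -0.1]
grip_width: 0.0566
grasp_force: 0.0
```

Call:
step_arm([
  {"angular": [0,0,0],"slide": [0,0,0],"jaw": 0.3},
  {"angular": [0,0,0],"slide": [0,0,0],"jaw": 0.3},
  {"angular": [0,0,0],"slide": [0,0,0],"jaw": 0.3},
  {"angular": [0,0,0],"slide": [0,0,0],"jaw": 0.3},
], newtons=30)

```text
time_s: 9.52
tool_pos: [0.5318, -0.0905, 0.028]
tool_rot: [179.9, -0.1, 14.4]
force: [-0.2, -0.0, 4.3]
grip_width: 0.0343
grasp_force: 30.0
```

```bash
cat >> h.py <<'E'
def avg(n=4):
    P=[]
    for _ in range(n):
        env.read_camera('wrist');o=env.get_obs();P.append(np.r_[o['tool_pos']*1e3,o['tool_rot']%360,o['force'],o['grip_width']*1e3])
    P=np.array(P);print('t',o['time_s'],'avg',P.mean(0),'sd',P.std(0)[:3]);return P.mean(0)
E
python3 - <<'E'
from h import *
avg()
E
```

```text
t 9.725 avg [531.7471 -90.5021  27.9932 179.9373 359.9318  14.4358  -1.0189  -0.3186
   5.3061  34.2686] sd [0.0143 0.0124 0.0066]
```

Call:
step_arm([
  {"angular": [0,0,0],"slide": [0,0,-0.04],"jaw": 0.3},
  {"angular": [0,0,0.0257],"slide": [0,0,-0.055],"jaw": 0.3},
  {"angular": [0,0,0.0257],"slide": [0,0,-0.055],"jaw": 0.3},
  {"angular": [0,0,0.0257],"slide": [0,0,-0.055],"jaw": 0.3},
  {"angular": [0,0,0.0257],"slide": [0,0,-0.055],"jaw": 0.3},
  {"angular": [0,0,0],"slide": [0,0,0],"jaw": 0.3},
])

```text
time_s: 10.48
tool_pos: [0.5326, -0.0902, 0.1598]
tool_rot: [179.9, -0.3, -4.0]
force: [-0.3, 0.3, -1.1]
grip_width: 0.0344
grasp_force: 30.0
```

Call:
step_arm([
  {"angular": [0,0,0],"slide": [-0.0153,-0.061,0],"jaw": 0.3},
  {"angular": [0,0,0],"slide": [-0.0153,-0.061,0],"jaw": 0.3},
  {"angular": [0,0,0],"slide": [-0.0153,-0.061,0],"jaw": 0.3},
  {"angular": [0,0,0],"slide": [-0.0153,-0.061,0],"jaw": 0.3},
  {"angular": [0,0,0],"slide": [-0.0153,-0.061,0],"jaw": 0.3},
  {"angular": [0,0,0],"slide": [-0.0153,-0.061,0],"jaw": 0.3},
  {"angular": [0,0,0],"slide": [-0.0153,-0.061,0],"jaw": 0.3},
  {"angular": [0,0,0],"slide": [-0.0153,-0.061,0],"jaw": 0.3},
  {"angular": [0,0,0],"slide": [-0.0153,-0.061,0],"jaw": 0.3},
  {"angular": [0,0,0],"slide": [0,0,0],"jaw": 0.3},
])

```text
time_s: 11.72
tool_pos: [0.4798, 0.1914, 0.1561]
tool_rot: [-179.9, 0.1, -3.7]
force: [-0.6, -1.3, -1.6]
grip_width: 0.0342
grasp_force: 30.0
```

Run:
```python
from h import *
w=env.read_camera('wrist');cv2.imwrite('pics/w6.png',w[:,:,::-1])
avg();go((.4821,.1876,.11),-4)
```

```text
t 11.975 avg [481.5539 187.3031 156.3005 179.9399   0.0642 355.9194  -0.043   -0.4724
  -1.314   34.2969] sd [0.2782 0.366  0.1652]
tool delta/500mm [ 0.0004 -0.0012  0.0931] norm mm 46.541286893943365
turn z total (do after slide) -0.0008226656247772882
```

View pics/w6.png

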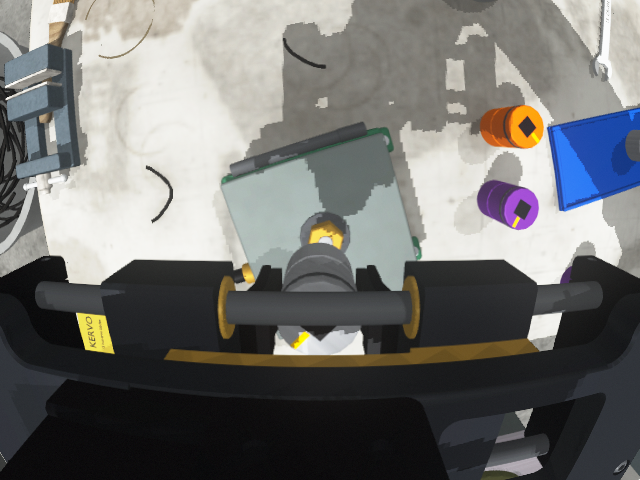

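The wrist view shows the gripped socket at (320,275) just in front of the nut at (326,235), and the cover is shut. I'll lower it.

Call:
step_arm([
  {"angular": [0,0,0],"slide": [0,-0.001,0.04],"jaw": 0.3},
  {"angular": [0,0,0],"slide": [0,0,0.04],"jaw": 0.3},
  {"angular": [0,0,0],"slide": [0,0,0.008],"jaw": 0.3},
  {"angular": [0,0,0],"slide": [0,0,0.008],"jaw": 0.3},
  {"angular": [0,0,0],"slide": [0,0,0.008],"jaw": 0.3},
  {"angular": [0,0,0],"slide": [0,0,0.004],"jaw": 0.3},
  {"angular": [0,0,0],"slide": [0,0,0.004],"jaw": 0.3},
  {"angular": [0,0,0],"slide": [0,0,0],"jaw": 0.3},
  {"angular": [0,0,0],"slide": [0,0,0],"jaw": 0.3},
])

```text
time_s: 13.1
tool_pos: [0.4819, 0.1887, 0.1011]
tool_rot: [180.0, -0.0, -4.1]
force: [-0.7, -1.2, -1.8]
grip_width: 0.0343
grasp_force: 30.0
```

Call:
step_arm([
  {"angular": [0,0,0],"slide": [0,0,0.004],"jaw": 0.3},
  {"angular": [0,0,0],"slide": [0,0,0.004],"jaw": 0.3},
  {"angular": [0,0,0],"slide": [0,0,0],"jaw": 0.3},
])

```text
time_s: 13.48
tool_pos: [0.4818, 0.1885, 0.0967]
tool_rot: [180.0, 0.0, -4.1]
force: [0.6, -2.1, -2.2]
grip_width: 0.0343
grasp_force: 30.0
```

Call:
step_arm([
  {"angular": [0,0,0],"slide": [0,0,0.006],"jaw": 0.3},
  {"angular": [0,0,0],"slide": [0,0,0.005],"jaw": 0.3},
  {"angular": [0,0,0],"slide": [0,0,0],"jaw": 0.3},
  {"angular": [0,0,0],"slide": [0,0,0],"jaw": 0.3},
])

```text
time_s: 13.98
tool_pos: [0.4818, 0.1886, 0.0912]
tool_rot: [180.0, 0.0, -4.1]
force: [0.5, -2.6, -3.1]
grip_width: 0.0343
grasp_force: 30.0
```

Call:
step_arm([
  {"angular": [0,0,0],"slide": [0,0.001,0.003],"jaw": 0.3},
  {"angular": [0,0,0],"slide": [0,0,0.003],"jaw": 0.3},
  {"angular": [0,0,0],"slide": [0,0,0],"jaw": 0.3},
  {"angular": [0,0,0],"slide": [0,0,0],"jaw": 0.3},
], newtons=40)

```text
time_s: 14.48
tool_pos: [0.4819, 0.1886, 0.0899]
tool_rot: [180.0, -0.0, -4.1]
force: [-2.9, -4.5, 9.2]
grip_width: 0.0338
grasp_force: 40.0
```

Call:
step_arm([
  {"angular": [0,0,0],"slide": [0,0.001,0.002],"jaw": 0.3},
  {"angular": [0,0,0],"slide": [0,0,0],"jaw": 0.3},
  {"angular": [0,0,0],"slide": [0,0,0],"jaw": 0.3},
])

```text
time_s: 14.85
tool_pos: [0.482, 0.1885, 0.0899]
tool_rot: [180.0, -0.0, -4.0]
force: [-5.0, -4.6, 14.6]
grip_width: 0.0342
grasp_force: 40.0
```

Run:
```python
from h import *
s=env.read_camera('side');w=env.read_camera('wrist')
a=np.zeros((480,800,3),np.uint8);a[:240,:320]=cv2.resize(w,(320,240));a[:,320:]=cv2.resize(s[110:250,230:370],(480,480))
cv2.imwrite('pics/c7.png',a[:,:,::-1]);avg(3)
```

```text
t 15.1 avg [482.0152 188.5441  89.8577 179.962  359.9534 355.9508  -4.8222  -4.8013
  14.3894  34.0423] sd [0.0187 0.0101 0.0077]
```

View pics/c7.png

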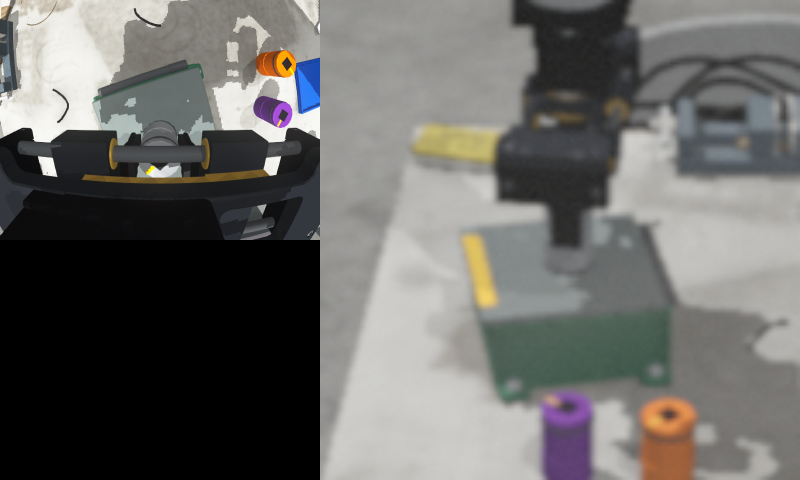

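The side view shows the socket down over the washer at (570,262), with the cover flat. TCP z stops at 0.0899 against an expected seated height of 0.090, so it is fully seated.

```bash
python3 -c "
from cell import env
print(env.sign_off())"
```

```text
the job is handed in; nothing more can be done
None
```

The cover is shut, and the first socket I tried, at the +y end of the tray, fits the nut: it is pushed all the way down over it and still gripped, the other two were never moved, and the job is handed in (verdict not shown).

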